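# Bring a valve spindle to the inspection notch

## Task

Stand the brass valve spindle from the rack upright in the cup on the blue carriage and let go of it. Then take the carriage by its orange post and slide it along the rail towards the red inspection station until the sprung ball clicks into the notch, without running past it, and finish still gripping the post with the carriage seated in the notch and the spindle standing. Leave the other loose things alone.

Things in the scene. Friction and masses are not known exactly. Their poses are not given: they have to be found in the camera images.
- rack: Fixed grey plastic block 140 x 60 x 40 mm (x, y, z), origin under its centre. Two blind holes of 15 mm diameter, 30 mm deep (floor 10 mm above the bench), at x = -40 and +40 mm, y = 0; each holds one spindle, standing upright. Which spindle is in which hole varies.
- brass_spindle: The spindle to move: loose, yellow brass, 110 mm long, about 90 g. Origin at the centre of its foot, z along its length (up). Shaft 12 mm diameter from the bevelled foot to 52 mm, collar 17 mm diameter from 52 to 58 mm, grip shaft 14 mm diameter from 58 to 110 mm.
- black_spindle: Bystander: a black spindle of the same shape in the other hole of the rack, to be left alone.
- rail: Fixed linear rail on a dark base plate 85 x 370 x 10 mm (x, y, z), origin under its centre on the bench. The carriage slides along the rail's y axis. The rail stands at any yaw up to about 0.3 rad.
- carriage: Blue plate 60 x 150 x 20 mm (x, y, z) sliding on the rail with about 1 N of friction, axes as the rail's; origin at its underside's centre, 24 mm above the bench. Must go towards the rail's +y. Aluminium cup on top at y = +50 mm, orange post at y = -50 mm. On its +x side two upright half-round brass ribs (radius 4 mm) at y = +43 and +57 mm: the notch is between them.
- cup_floor (a point): Point at the centre of the floor inside the aluminium cup on the carriage, 49 mm above the bench. The cup has a bore of 15 mm diameter, 33 mm deep, widening to 23 mm at the mouth; rim 82 mm above the bench, outer diameter 25 to 33 mm. A seated spindle has its foot on this floor.
- post_top (a point): Point at the centre of the top face of the orange square post on the carriage, the handle to grip: 20 x 20 x 45 mm, sides along the rail's x and y, its foot 44 mm and this point 89 mm above the bench; axes as the carriage's.
- notch (a point): Middle of the notch between the brass ribs, on the carriage's +x side. Going to +y, the first rib meets the ball 15 mm before the notch and resists with 3 to 5 N; the ball tops it 7 mm before, then drops and pulls the carriage on. Within about 4 mm of the notch a free carriage is drawn in and held; about 4 N or more drives it out over the second rib.
- station: Fixed red block with a brass barrel and 12 mm steel ball facing the ribs, and a black sensor head on a post (to 160 mm high, all 30 mm or more from the rail's centre line). Place along the rail varies. Origin on the bench, on the rail's centre line, level with the ball along y; axes as the rail's. In the notch, notch has y = 0 in this frame; it starts 80 to 160 mm short (y negative).
- basket: Bystander: small steel filter basket, 70 mm wide, 28 mm high; origin under its centre.
- jar: Bystander: white jar with red lid, 56 mm wide, 70 mm high; origin under its centre.
- wrench: Bystander: wrench 160 mm long, lying flat along its x axis.
Things that resemble listed ones, but are neither listed nor needed, are in the scene too. Several things have the shape of the brass_spindle; the one meant has the colours described above.

How it is judged:
By the outcome, as a careful person would: the job done as asked, in the order asked, and still so for the second after the job is handed in, while the arm keeps its last pose, push and grip.
It also fails if it takes over 64 s, if anything falls off the work surface, if the arm or the gripper's body presses on something with over 40 N, if the wrist force passes 120 N, or if a joint passes its speed limit or range.

## Robot

A 7-joint arm with a two-finger parallel gripper is mounted at the origin on the work surface. World frame = base frame: x ahead of the robot, y to its left, z up, the work surface at z = 0. Lengths are in m, angles in rad, forces in N, time in s.
With the tool pointing down it reaches from about 0.4 to 0.875 m from the base axis. Payload 19.3 kg.
Tool frame: the origin (TCP) lies at the very end of the fingers, on their centre line; the grasp point (between the pads) lies 19 mm behind it; z points along the fingers, y is the line along which they close (so a half turn about z gives the same grasp; the last joint's range is limited). The gripper opens to 85 mm and grips with 20 to 120 N. Pads are 22 mm wide; open, the fingers measure 114 mm over their backs; the gripper's body (76 mm by 85 mm) begins 54 mm behind the grasp point. The pads swing forward as they close: fully open they stand 13 mm farther back than shut.
Start: joints at [-1.262, 0.521, -0.036, 1.599, 0.021, 1.021, -0.113], TCP at [0.231, 0.581, 0.231] pointing down, gripper open.
Joint ranges: [-2.91, 2.91], [-0.3, 2.13], [-1.5, 1.42], [0.17, 2.43], [-1.26, 4.41], [0.16, 1.93], [-2.52, 2.52]. Speed limits (rad/s): [1.89, 1.89, 2.39, 2.39, 3.01, 3.01, 3.01].

## Interface

Orientations are given as [roll, pitch, yaw] about the fixed x, y, z axes, in that order (R = Rz(yaw) Ry(pitch) Rx(roll)).
In Python, from workcell import bot gives the robot as it stands. The module is installed in compiled form; this text tells all that it offers.
- The arm moves only by the tool apply_moves, never from a script. Its arguments are lists of equal length, an entry for each row: "claw": the finger opening in m, from 0 to 0.0854; "xyz": the shift along the tool's x, y, z in m, a list of three; "twist": the turn, a rotation vector about the tool's x, y, z in rad, a list of three. A call has 1 to 20 rows; each row shifts and turns the commanded pose from where the row before left it, along the tool's axes as they then stand; what a row does not reach is not made up. A row lasts 1/10 s, in which the tool goes at most 50 mm and 8.59 degrees, less where a joint would pass 70% of its speed; a pose out of reach is approached as far as the arm can. A call with a gripper value outside its range is refused whole. The fingers move at their own pace and stop on an object; "force" is the grip in N (left out, the last holds). Time passes only in rows, so rows that do not move let the fingers close. It gives the time, the measured TCP pose, the force, the opening and the grip force at its end, in the units of the state.
- bot.observe(): the state, without advancing time (a new reading comes with each control period).
- bot.grab_frame(name): name is "scene" or "top"; returns a dict with "img" (400x640x3 uint8, red, green, blue), "vfov" (degrees; the focal length in pixels is half the picture's height over the tangent of half this angle, whatever the lens; pixels are square), "cx", "cy" (the principal point, pixels), "view" (4x4, takes a point from world to camera coordinates). Camera axes: x right, y up, looking along -z (the intrinsics and any distortion apply to the point x, -y, -z); pixel columns grow to the right and rows downward; lengths in m; the calibration is good to about 2 mm. A picture is of the moment at which its call begins. There is no depth.
- bot.job_done(): hands the job in; it is judged then, once.
Trained networks look in the newest picture that a camera, given by its name, has taken for a name from the list of things; names that differ only in an ending like _2 or _b are one class to them, and where a whole thing is asked for, a point or a joint stands for the part that bears it (a point fixed in the world has none). Each returns a list of dicts, best first, with "score" (0 to 1); they miss things now and then, are a little off and sometimes report something else, mostly with a low value. They report only what shows in the picture. A call takes as long as a camera call. They do not tell look-alikes from the thing itself.
- bot.find_in(camera, query): "position" ([x, y, z] in m, in world coordinates, good to about 4 mm: the middle of the surface that is visible of it).
The state is a dict: "clock": time; "qpos": joint angles; "qd": joint speeds; "joint_efforts": joint torques, N m; "position": TCP position; "tool_rot": TCP orientation; "force": force on the tool from outside, world axes, zero at the start; "moment": the same for the moment, N m; "grip_width": finger opening in m; "finger_force": force on a finger pad.
Only numpy, scipy, OpenCV 4.12 (cv2) and the standard library are available. Lean on these libraries where they do the work, as an engineer would, in place of code of your own. Each camera call takes 0.05 s, during which the arm holds its last target. There are 200 camera calls.

## Working session

There is one attempt and no reset: what is moved stays moved. The work goes in short steps, Python scripts to look and compute and a tool call to move; the robot and the scene stay as the last step left them, time stands still between calls to the robot, and variables do not carry over. Pictures are saved under pics/ and viewed, at most 10 in all, crops included, and the job is handed in when it is done.

Besides the shell and the picture viewer there is one more tool, called after ">>>" by a JSON object that holds its "method" and its "body", one argument or row to a line. apply_moves: Moves the arm, as the interface text tells. Its arguments: {"type":"object","properties":{"claw":{"type":"array"},"xyz":{"type":"array"},"twist":{"type":"array"},"force":{"type":"number"}},"required":["claw","xyz","twist"]}

```bash
mkdir -p pics; cat > h.py <<'E'
from workcell import bot
import numpy as np, cv2
def save(name,fn):
    f=bot.grab_frame(name); cv2.imwrite('pics/'+fn,f['img'][:,:,::-1]); return f
def proj(f,p):
    V=np.array(f['view']); c=V[:3,:3]@np.array(p,float)+V[:3,3]
    F=200/np.tan(np.radians(f['vfov'])/2)
    return np.array([f['cx']+F*c[0]/-c[2], f['cy']+F*c[1]/c[2]])
def back(f,uv,z):
    V=np.array(f['view']); F=200/np.tan(np.radians(f['vfov'])/2)
    d=V[:3,:3].T@np.array([(uv[0]-f['cx'])/F,-(uv[1]-f['cy'])/F,-1]); o=-V[:3,:3].T@V[:3,3]
    return o+d*(z-o[2])/d[2]
E
python3 - <<'E'
from h import *
for n in('scene','top'):
    f=save(n,n+'0.png'); print(n,{k:v for k,v in f.items() if k!='img'})
    for q in['rack','brass_spindle','black_spindle','carriage','cup_floor','post_top','notch','station','rail']:
        print(q,[(np.round(d['position'],3).tolist(),round(d['score'],2),proj(f,d['position']).round().tolist()) for d in bot.find_in(n,q)][:4])
print(bot.observe())
E
```

```text
scene {'vfov': 52.34292594697028, 'cx': 328.5473317209981, 'cy': 197.0475122808753, 'view': array([[-0.79199751,  0.6104538 ,  0.00927949,  0.46929337],
       [-0.33635747, -0.44897098,  0.82782166,  0.11919507],
       [ 0.5095131 ,  0.65251147,  0.5609146 , -1.31723859],
       [ 0.        ,  0.        ,  0.        ,  1.        ]])}
rack [([0.5, 0.305, 0.04], 0.71, [454.0, 271.0])]
brass_spindle [([0.605, 0.337, 0.069], 0.88, [435.0, 294.0]), ([0.588, 0.209, 0.066], 0.8, [392.0, 254.0]), ([0.485, 0.22, 0.067], 0.77, [429.0, 237.0]), ([0.6, 0.269, 0.065], 0.6, [409.0, 273.0])]
black_spindle [([0.454, 0.292, 0.086], 0.57, [467.0, 242.0]), ([0.532, 0.295, 0.083], 0.51, [444.0, 259.0])]
carriage [([0.566, -0.108, 0.04], 0.75, [312.0, 193.0])]
cup_floor [([0.563, -0.106, 0.046], 0.64, [313.0, 191.0])]
post_top [([0.565, -0.106, 0.048], 0.88, [312.0, 191.0])]
notch [([0.564, -0.11, 0.041], 0.7, [312.0, 192.0]), ([0.529, 0.295, 0.08], 0.46, [444.0, 260.0])]
station [([0.68, 0.036, 0.062], 0.58, [308.0, 230.0])]
rail [([0.592, 0.026, 0.021], 0.65, [335.0, 228.0])]
top {'vfov': 48.05751535
[... 1100 characters left out ...]
.0])]
{'clock': 1.0, 'qpos': array([-1.26219223,  0.52137111, -0.03633626,  1.59950572,  0.02120944,
        1.02110556, -0.11278031]), 'qd': array([ 0.00172978, -0.00026275,  0.00110166,  0.00031322,  0.00100506,
       -0.00043502, -0.00027318]), 'joint_efforts': array([-4.22096666e-03, -9.26827025e+01,  1.97631218e+00, -3.70238900e+01,
        1.77723868e-02,  2.33333609e-03, -3.39127178e-05]), 'position': array([0.23113274, 0.58067955, 0.23130634]), 'tool_rot': array([-3.14158723e+00, -9.86247223e-06,  2.76280180e+00]), 'force': array([ 0.37496215,  0.83579043, -0.60722837]), 'moment': array([-0.01264167,  0.01041555,  0.01662279]), 'finger_force': 0.0, 'grip_width': 0.08562169309691811}
```

View pics/scene0.png

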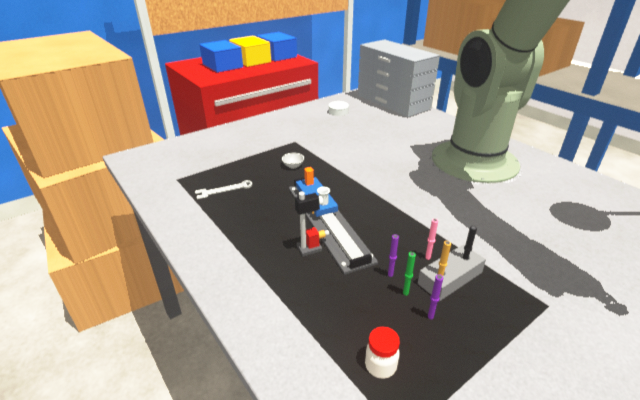

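View pics/top0.png

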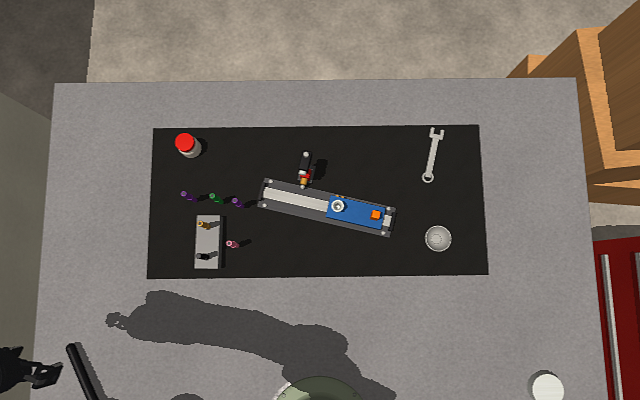

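The scene view shows the brass spindle standing in the rack at about (444,258) and the black one at (468,242). The look-alikes standing outside the rack are pink (432,240), green (409,272) and purple (393,255 and 436,297). In the top view the brass one is at (204,225), the cup at (338,206), the post at (376,215) and the ball at (303,187). I'll confirm these in one enlarged composite.

```bash
python3 - <<'E'
from h import *
t=cv2.imread('pics/top0.png'); s=cv2.imread('pics/scene0.png')
R=lambda im,x,y,w,h,k: cv2.resize(im[y:y+h,x:x+w],None,fx=k,fy=k,interpolation=cv2.INTER_CUBIC)
a=np.hstack([R(t,180,205,80,60,5),R(s,390,200,80,60,5)])
b=R(t,255,170,160,60,5)
cv2.imwrite('pics/c1.png',np.vstack([a,b]))
E
```

```text
(no output)
```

View pics/c1.png

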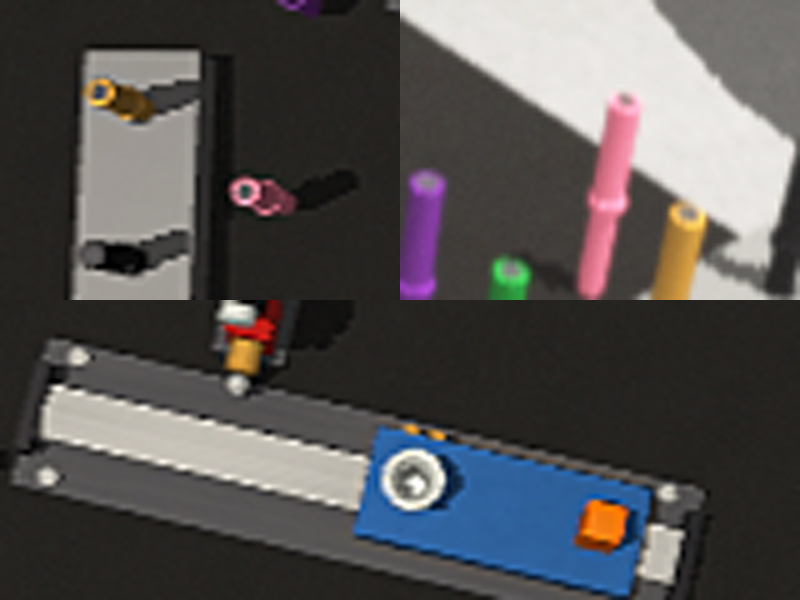

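The crop confirms the yellow-brass spindle in the rack: its top is at top-view (199.6,223.4) and scene (447.6,242.6), and it's the only yellow one. The cup rim is at top-view (337.6,205.6), the post top at (376.2,213.6), the ball at (302.4,186.8) and the ribs at (337.4,195.6) and (342.6,196.8).

```bash
python3 - <<'E'
from h import *
t=bot.grab_frame('top'); s=bot.grab_frame('scene')
from scipy.optimize import least_squares
def hs(f,lo,hi,box,smin=120):
    x,y,w,h=box; H=cv2.cvtColor(f['img'][y:y+h,x:x+w],cv2.COLOR_RGB2HSV); m=cv2.inRange(H,lo,hi); v,u=np.nonzero(m); return np.array([u.mean()+x,v.mean()+y]),len(u),(u.min()+x,u.max()+x,v.min()+y,v.max()+y)
B=back(t,(199.6,223.4),.12); print('brass top cam',B,'scene',back(s,(447.6,242.6),.12))
r=least_squares(lambda p:np.r_[proj(t,p)-(199.6,223.4),proj(s,p)-(447.6,242.6)],[.5,.3,.12]);print('tri',r.x,r.fun)
C=back(t,(337.6,205.6),.082);P=back(t,(376.2,213.6),.089)
print('cup',C,'post',P,np.linalg.norm((C-P)[:2]))
print('rib mid',back(t,(340,196.2),.044),'ball',back(t,(302.4,186.8),.036))
sc=[(78,356),(47,475),(668,493)]
pts=[back(t,(a/5+255,(b-300)/5+170),.012) for a,b in sc];print('screws',pts)
d=C-P;print('yaw',np.arctan2(-d[0],d[1]), 'from screws',np.arctan2(-(pts[0]-pts[2])[0],(pts[0]-pts[2])[1]),np.linalg.norm(pts[0]-pts[2]))
print(proj(s,C),proj(s,P), proj(s,[*B[:2],.01]))
rb=[back(t,(a/5+180,b/5+205),.04) for a,b in [(85,50),(203,52)]];print('rack edge',rb,np.arctan2(*(rb[1]-rb[0])[[0,1]]))
I=cv2.resize(s['img'][170:250,280:380],None,fx=6,fy=6,interpolation=cv2.INTER_CUBIC)
cv2.imwrite('pics/c2.png',I[:,:,::-1])
E
```

```text
brass top cam [0.525079   0.28812962 0.12      ] scene [0.52532901 0.29076674 0.12      ]
tri [0.52448906 0.28943505 0.11868587] [-0.39397365  0.29994775 -0.38665817 -0.01035714]
cup [ 0.57064354 -0.05425799  0.082     ] post [ 0.54786028 -0.15177317  0.089     ] 0.10014133405823371
rib mid [ 0.60129349 -0.06262588  0.044     ] ball [0.6294472  0.03748739 0.036     ]
screws [array([0.65066629, 0.12557166, 0.012     ]), array([0.58485982, 0.14220138, 0.012     ]), array([ 0.57076224, -0.19569033,  0.012     ])]
yaw -0.22952101665910127 from screws -0.24377291637918844 0.3310497235731712
[322.53198015 189.23727915] [307.42243417 168.32359167] [437.60612927 281.9038797 ]
rack edge [array([0.5561572 , 0.31715988, 0.04      ]), array([0.55431   , 0.25461122, 0.04      ])] -3.1120689627124856
```

View pics/c2.png

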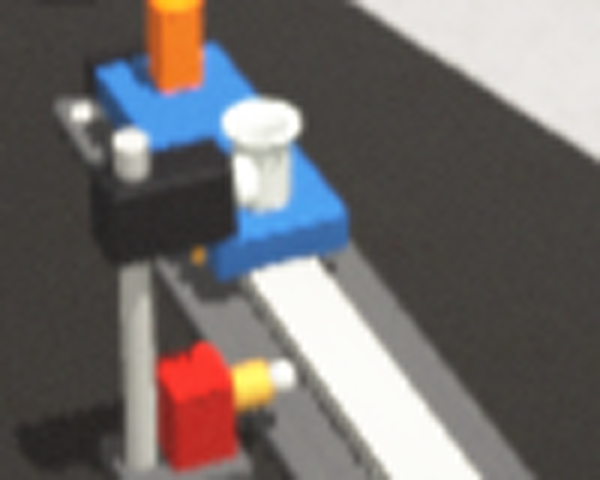

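>>> {"method": "apply_moves", "body": {
  "claw": [0.05,0.05,0.05,0.05,0.05,0.05,0.05,0.05,0.05,0.05,0.05,0.05,0.05,0.05,0.05],
  "xyz": [
    [0,0,0],
    [-0.0297,-0.0178,0.003],
    [-0.0297,-0.0178,0.003],
    [-0.0297,-0.0178,0.003],
    [-0.0297,-0.0178,0.003],
    [-0.0297,-0.0178,0.003],
    [-0.0297,-0.0178,0.003],
    [-0.0297,-0.0178,0.003],
    [-0.0297,-0.0178,0.003],
    [-0.0297,-0.0178,0.003],
    [-0.0297,-0.0178,0.003],
    [-0.0297,-0.0178,0.003],
    [-0.0297,-0.0178,0.003],
    [0,0,0],
    [0,0,0]
  ],
  "twist": [
    [0,0,-0.139],
    [0,0,0],
    [0,0,0],
    [0,0,0],
    [0,0,0],
    [0,0,0],
    [0,0,0],
    [0,0,0],
    [0,0,0],
    [0,0,0],
    [0,0,0],
    [0,0,0],
    [0,0,0],
    [0,0,0],
    [0,0,0]
  ],
  "force": 40
}}

```text
clock: 2.6
position: [0.5269, 0.288, 0.1951]
tool_rot: [-3.141, -0.0, 2.9]
force: [-0.0, 1.1, -0.0]
grip_width: 0.0496
finger_force: 0.0
```

>>> {"method": "apply_moves", "body": {
  "claw": [0.05,0.05,0.05,0.05,0.05,0.05,0.05,0.05,0.05,0.008,0.008,0.008,0.008,0.008,0.008],
  "xyz": [
    [0.002,0.001,0.01],
    [0,0,0.018],
    [0,0,0.018],
    [0,0,0.018],
    [0,0,0.018],
    [0,0,0.018],
    [0,0,0.015],
    [0,0,0],
    [0,0,0],
    [0,0,0],
    [0,0,0],
    [0,0,0],
    [0,0,0],
    [0,0,0],
    [0,0,0]
  ],
  "twist": [
    [0,0,0],
    [0,0,0],
    [0,0,0],
    [0,0,0],
    [0,0,0],
    [0,0,0],
    [0,0,0],
    [0,0,0],
    [0,0,0],
    [0,0,0],
    [0,0,0],
    [0,0,0],
    [0,0,0],
    [0,0,0],
    [0,0,0]
  ],
  "force": 40
}}

```text
clock: 4.1
position: [0.5253, 0.2901, 0.081]
tool_rot: [3.141, 0.001, 2.902]
force: [-0.5, -0.8, 5.8]
grip_width: 0.013
finger_force: 38.8
```

>>> {"method": "apply_moves", "body": {
  "claw": [0.008,0.008,0.008,0.008,0.008,0.008,0.008,0.008,0.008],
  "xyz": [
    [0,0,-0.01],
    [0,0,-0.015],
    [0,0,-0.02],
    [0,0,-0.02],
    [0,0,-0.02],
    [0,0,-0.02],
    [0,0,-0.02],
    [0,0,0],
    [0,0,0]
  ],
  "twist": [
    [0,0,0],
    [0,0,0],
    [0,0,0],
    [0,0,0],
    [0,0,0],
    [0,0,0],
    [0,0,0],
    [0,0,0],
    [0,0,0]
  ],
  "force": 60
}}

```text
clock: 5.0
position: [0.5249, 0.29, 0.2061]
tool_rot: [3.141, 0.001, 2.902]
force: [0.1, -1.1, -1.1]
grip_width: 0.0126
finger_force: 58.4
```

>>> {"method": "apply_moves", "body": {
  "claw": [0.008,0.008,0.008,0.008,0.008,0.008,0.008,0.008,0.008,0.008,0.008,0.008,0.008,0.008,0.008,0.008,0.008,0.008],
  "xyz": [
    [-0.0045,-0.0115,0],
    [-0.009,-0.023,0],
    [-0.009,-0.023,0],
    [-0.009,-0.023,0],
    [-0.009,-0.023,0],
    [-0.009,-0.023,0],
    [-0.009,-0.023,0],
    [-0.009,-0.023,0],
    [-0.009,-0.023,0],
    [-0.009,-0.023,0],
    [-0.009,-0.023,0],
    [-0.009,-0.023,0],
    [-0.009,-0.023,0],
    [-0.009,-0.023,0],
    [-0.0045,-0.0125,0.01],
    [0,0,0.02],
    [0,0,0],
    [0,0,0]
  ],
  "twist": [
    [0,0,0],
    [0,0,0],
    [0,0,0],
    [0,0,0],
    [0,0,0],
    [0,0,0],
    [0,0,0],
    [0,0,0],
    [0,0,0],
    [0,0,0],
    [0,0,0],
    [0,0,0],
    [0,0,0],
    [0,0,0],
    [0,0,0],
    [0,0,0],
    [0,0,0],
    [0,0,0]
  ],
  "force": 60
}}

```text
clock: 6.8
position: [0.5701, -0.0534, 0.1748]
tool_rot: [-3.141, -0.002, 2.902]
force: [0.8, -0.0, -0.5]
grip_width: 0.0126
finger_force: 58.4
```

```bash
python3 - <<'E'
from h import *
t=bot.grab_frame('top'); s=bot.grab_frame('scene')
o=bot.observe(); print(o['position'],o['tool_rot'],o['force'])
k=5
a=cv2.resize(s['img'][120:240,270:390],None,fx=k,fy=k,interpolation=cv2.INTER_CUBIC)
cv2.imwrite('pics/c3.png',a[:,:,::-1])
p=o['position']
for z in (-.029+0,): print('foot proj',proj(s,[p[0],p[1],p[2]-.071]),'collar',proj(s,[p[0],p[1],p[2]-.016]))
E
```

```text
[ 0.57073309 -0.05326711  0.17574838] [3.14138137e+00 3.54439249e-04 2.90243379e+00] [ 0.61692994 -0.33324215 -0.96202921]
foot proj [322.75373068 181.68019347] collar [322.78354686 162.12132959]
```

View pics/c3.png

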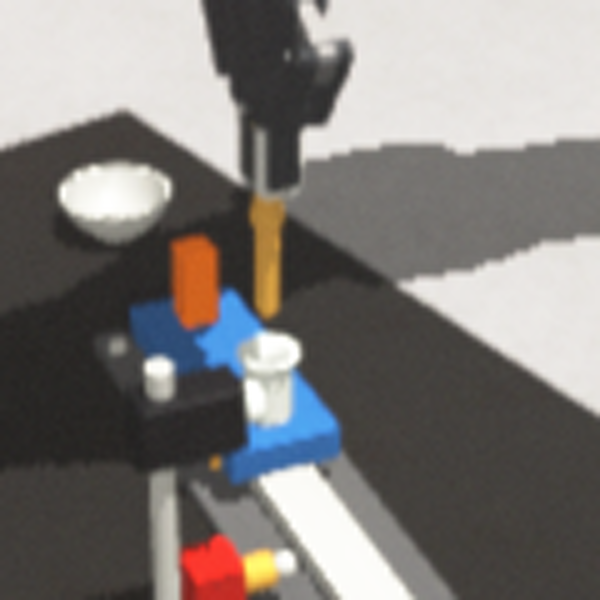

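The spindle foot, at (323.4,183), hangs vertically over the cup rim at (324.2,190.8), to within about 2 mm. I'll lower it with a 1 mm correction.

>>> {"method": "apply_moves", "body": {
  "claw": [0.008,0.008,0.008,0.008,0.008,0.008,0.008,0.008],
  "xyz": [
    [0.001,0,0.004],
    [0,0,0.007],
    [0,0,0.007],
    [0,0,0.007],
    [0,0,0.005],
    [0,0,0.005],
    [0,0,0],
    [0,0,0]
  ],
  "twist": [
    [0,0,0],
    [0,0,0],
    [0,0,0],
    [0,0,0],
    [0,0,0],
    [0,0,0],
    [0,0,0],
    [0,0,0]
  ],
  "force": 60
}}

```text
clock: 7.7
position: [0.5696, -0.0535, 0.1403]
tool_rot: [-3.142, -0.0, 2.902]
force: [0.3, 0.3, -1.1]
grip_width: 0.0128
finger_force: 58.4
```

>>> {"method": "apply_moves", "body": {
  "claw": [0.008,0.008,0.008,0.008,0.008],
  "xyz": [
    [0,0,0.003],
    [0,0,0.003],
    [0,0,0.003],
    [0,0,0.003],
    [0,0,0]
  ],
  "twist": [
    [0,0,0],
    [0,0,0],
    [0,0,0],
    [0,0,0],
    [0,0,0]
  ]
}}

```text
clock: 8.2
position: [0.5694, -0.0534, 0.1278]
tool_rot: [-3.141, -0.001, 2.902]
force: [0.3, -0.3, -0.7]
grip_width: 0.0125
finger_force: 58.4
```

>>> {"method": "apply_moves", "body": {
  "claw": [0.008,0.008,0.008,0.008,0.008],
  "xyz": [
    [0,0,0.003],
    [0,0,0.002],
    [0,0,0.001],
    [0,0,0.001],
    [0,0,0]
  ],
  "twist": [
    [0,0,0],
    [0,0,0],
    [0,0,0],
    [0,0,0],
    [0,0,0]
  ]
}}

```text
clock: 8.7
position: [0.5695, -0.0535, 0.1212]
tool_rot: [-3.142, -0.0, 2.902]
force: [0.7, -0.3, -0.8]
grip_width: 0.0127
finger_force: 58.4
```

>>> {"method": "apply_moves", "body": {
  "claw": [0.008,0.008,0.008,0.008],
  "xyz": [
    [0,0,0.001],
    [0,0,0.001],
    [0,0,0],
    [0,0,0]
  ],
  "twist": [
    [0,0,0],
    [0,0,0],
    [0,0,0],
    [0,0,0]
  ]
}}

```text
clock: 9.1
position: [0.57, -0.0535, 0.1199]
tool_rot: [3.141, 0.001, 2.902]
force: [-1.6, -0.4, 9.2]
grip_width: 0.0129
finger_force: 59.7
```

Floor contact at the predicted height. Releasing and lifting.

>>> {"method": "apply_moves", "body": {
  "claw": [0.018,0.025,0.04,0.05,0.05,0.05,0.05,0.05,0.05,0.05,0.05,0.05,0.05],
  "xyz": [
    [0,0,0],
    [0,0,0],
    [0,0,0],
    [0,0,0],
    [0,0,0],
    [0,0,-0.006],
    [0,0,-0.012],
    [0,0,-0.015],
    [0,0,-0.02],
    [0,0,-0.02],
    [0,0,-0.02],
    [0,0,0],
    [0,0,0]
  ],
  "twist": [
    [0,0,0],
    [0,0,0],
    [0,0,0],
    [0,0,0],
    [0,0,0],
    [0,0,0],
    [0,0,0],
    [0,0,0],
    [0,0,0],
    [0,0,0],
    [0,0,0],
    [0,0,0],
    [0,0,0]
  ]
}}

```text
clock: 10.4
position: [0.5697, -0.0534, 0.2131]
tool_rot: [3.141, 0.001, 2.902]
force: [-0.6, -0.4, 1.0]
grip_width: 0.0499
finger_force: 0.0
```

```bash
python3 - <<'E'
from h import *
t=bot.grab_frame('top'); s=bot.grab_frame('scene')
print(bot.observe()['position'])
a=cv2.resize(s['img'][120:240,270:360],None,fx=5,fy=5,interpolation=cv2.INTER_CUBIC)
b=cv2.resize(t['img'][170:250,290:360+10],None,fx=4,fy=4,interpolation=cv2.INTER_CUBIC)
b=np.vstack([b,np.zeros((600-320,320,3),np.uint8)])
cv2.imwrite('pics/c4.png',np.hstack([a,b])[:,:,::-1])
H=cv2.cvtColor(t['img'],cv2.COLOR_RGB2HSV); m=cv2.inRange(H,(5,180,120),(14,255,255)); n,l,st,c=cv2.connectedComponentsWithStats(m)
print([(st[i].tolist(),c[i].round(1).tolist(),back(t,c[i],.089).round(4).tolist()) for i in range(1,n) if st[i][4]>15])
E
```

```text
[ 0.56928863 -0.05341642  0.21203291]
[]
```

View pics/c4.png

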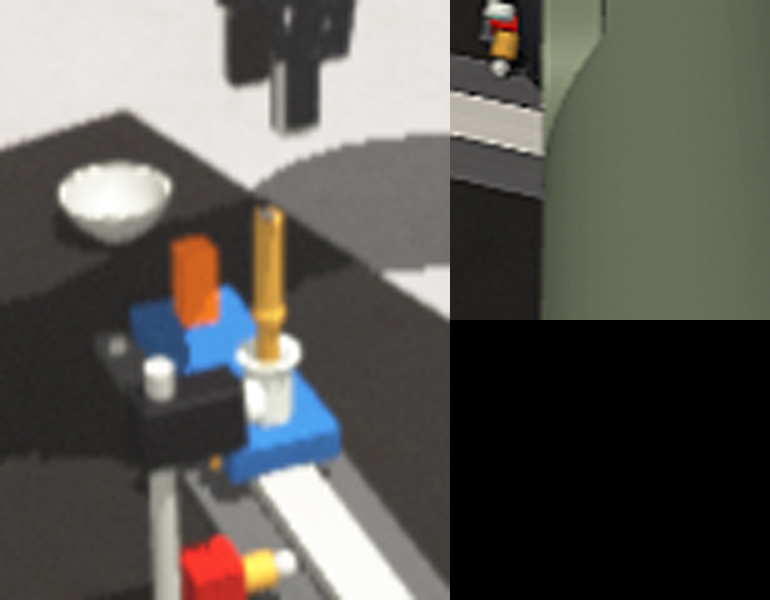

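The spindle now stands in the cup, leaning no noticeable amount: its top is at crop (267,212) and it enters the rim at (268,355). The carriage hasn't moved. Next is the post.

>>> {"method": "apply_moves", "body": {
  "claw": [0.05,0.05,0.05,0.05,0.05,0.05,0.05,0.05,0.05,0.05,0.05,0.05,0.05,0.05,0.05,0.05,0.05,0.05,0.05,0.05],
  "xyz": [
    [-0.001,-0.01,0],
    [0,-0.015,0],
    [0,-0.015,0],
    [0,-0.015,0],
    [0,-0.015,0],
    [0,-0.015,0],
    [0,-0.015,0],
    [0,0,0],
    [0,0,0.01],
    [0,0,0.02],
    [0,0,0.02],
    [0,0,0.02],
    [0,0,0.02],
    [0,0,0.018],
    [0,0,0.01],
    [0,0,0.01],
    [0,0,0.01],
    [0,0,0.01],
    [0,0,0.009],
    [0,0,0]
  ],
  "twist": [
    [0,0,0],
    [0,0,0],
    [0,0,0],
    [0,0,0],
    [0,0,0],
    [0,0,0],
    [0,0,0],
    [0,0,0],
    [0,0,0],
    [0,0,0],
    [0,0,0],
    [0,0,0],
    [0,0,0],
    [0,0,0],
    [0,0,0],
    [0,0,0],
    [0,0,0],
    [0,0,0],
    [0,0,0],
    [0,0,0]
  ]
}}

```text
clock: 12.5
position: [0.5463, -0.1507, 0.0542]
tool_rot: [-3.142, -0.001, 2.902]
force: [0.0, 0.4, 0.5]
grip_width: 0.0501
finger_force: 0.0
```

>>> {"method": "apply_moves", "body": {
  "claw": [0.04,0.03,0.024,0.014,0.014,0.014,0.014],
  "xyz": [
    [0,0,0],
    [0,0,0],
    [0,0,0],
    [0,0,0],
    [0,0,0],
    [0,0,0],
    [0,0,0]
  ],
  "twist": [
    [0,0,0],
    [0,0,0],
    [0,0,0],
    [0,0,0],
    [0,0,0],
    [0,0,0],
    [0,0,0]
  ],
  "force": 40
}}

```text
clock: 13.2
position: [0.5471, -0.1509, 0.0558]
tool_rot: [3.142, 0.001, 2.902]
force: [-1.5, 0.4, 5.5]
grip_width: 0.0197
finger_force: 39.4
```

```bash
python3 - <<'E'
from h import *
t=bot.grab_frame('top'); s=bot.grab_frame('scene')
o=bot.observe();print(o['position'],o['force'],o['moment'])
a=cv2.resize(s['img'][120:240,270:360],None,fx=5,fy=5,interpolation=cv2.INTER_CUBIC)
b=cv2.resize(t['img'][170:250,290:360+10],None,fx=4,fy=4,interpolation=cv2.INTER_CUBIC)
b=np.vstack([b,np.zeros((600-320,320,3),np.uint8)])
cv2.imwrite('pics/c5.png',np.hstack([a,b])[:,:,::-1])
E
```

```text
[ 0.54708909 -0.15088117  0.0557865 ] [-1.43194049  0.64604084  6.06184058] [ 0.1020589   0.19610936 -0.11376491]
```

View pics/c5.png

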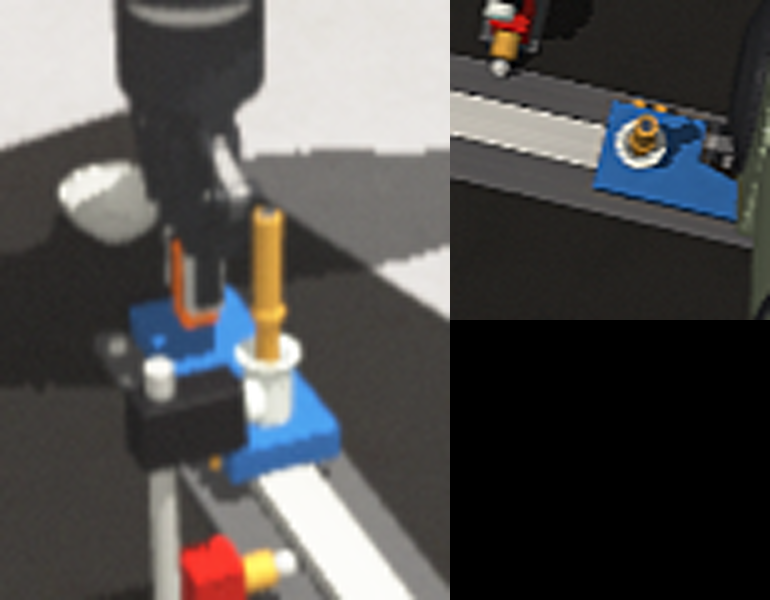

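The post is gripped and the spindle still stands. Sliding 70 mm freely first.

>>> {"method": "apply_moves", "body": {
  "claw": [0.014,0.014,0.014,0.014,0.014,0.014,0.014,0.014,0.014,0.014,0.014,0.014,0.014],
  "xyz": [
    [0,0.002,0],
    [0,0.004,0],
    [0,0.007,0],
    [0,0.008,0],
    [0,0.008,0],
    [0,0.008,0],
    [0,0.008,0],
    [0,0.008,0],
    [0,0.007,0],
    [0,0.006,0],
    [0,0.004,0],
    [0,0,0],
    [0,0,0]
  ],
  "twist": [
    [0,0,0],
    [0,0,0],
    [0,0,0],
    [0,0,0],
    [0,0,0],
    [0,0,0],
    [0,0,0],
    [0,0,0],
    [0,0,0],
    [0,0,0],
    [0,0,0],
    [0,0,0],
    [0,0,0]
  ]
}}

```text
clock: 14.6
position: [0.564, -0.0827, 0.0558]
tool_rot: [3.141, 0.001, 2.902]
force: [1.3, 0.6, 5.1]
grip_width: 0.0192
finger_force: 39.3
```

```bash
python3 - <<'E'
from h import *
t=bot.grab_frame('top'); s=bot.grab_frame('scene')
o=bot.observe();print(o['position'],o['force'])
b=cv2.resize(t['img'][170:240,280:380],None,fx=8,fy=8,interpolation=cv2.INTER_CUBIC)
cv2.imwrite('pics/c6.png',b[:,:,::-1])
E
```

```text
[ 0.56399171 -0.08284722  0.05579788] [0.83951509 0.93692889 5.63607142]
```

View pics/c6.png

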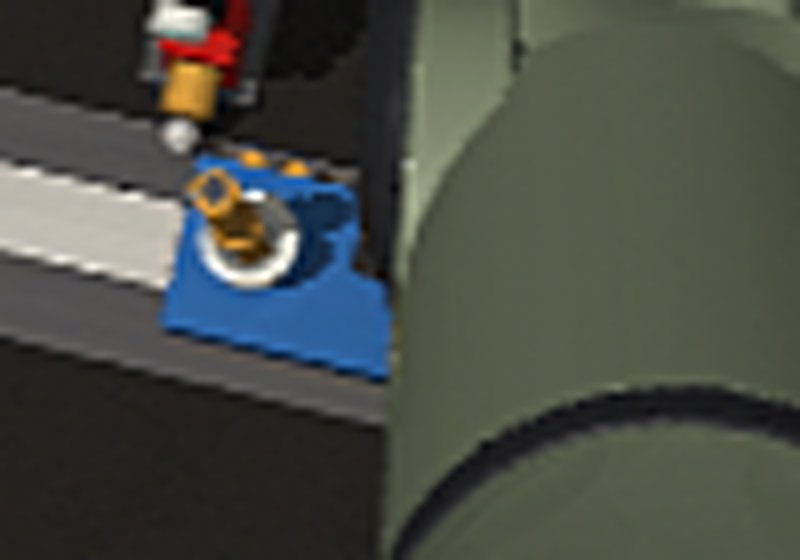

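Rib middle at crop (273,164) and ball at (180,135), so about 30 mm remains. I'll go on in small steps and watch the force along the rail.

>>> {"method": "apply_moves", "body": {
  "claw": [0.014,0.014,0.014,0.014,0.014,0.014,0.014],
  "xyz": [
    [0,0.002,0],
    [0,0.003,0],
    [0,0.003,0],
    [0,0.002,0],
    [0,0.002,0],
    [0,0,0],
    [0,0,0]
  ],
  "twist": [
    [0,0,0],
    [0,0,0],
    [0,0,0],
    [0,0,0],
    [0,0,0],
    [0,0,0],
    [0,0,0]
  ]
}}

```text
clock: 15.4
position: [0.5669, -0.0712, 0.0558]
tool_rot: [3.141, 0.001, 2.902]
force: [0.5, 1.0, 5.3]
grip_width: 0.0196
finger_force: 39.2
```

>>> {"method": "apply_moves", "body": {
  "claw": [0.014,0.014,0.014],
  "xyz": [
    [0,0.002,0],
    [0,0.001,0],
    [0,0,0]
  ],
  "twist": [
    [0,0,0],
    [0,0,0],
    [0,0,0]
  ]
}}

```text
clock: 15.7
position: [0.5675, -0.0683, 0.0558]
tool_rot: [3.141, 0.001, 2.902]
force: [0.6, 0.4, 5.4]
grip_width: 0.0194
finger_force: 39.2
```

>>> {"method": "apply_moves", "body": {
  "claw": [0.014,0.014,0.014],
  "xyz": [
    [0,0.001,0],
    [0,0.001,0],
    [0,0,0]
  ],
  "twist": [
    [0,0,0],
    [0,0,0],
    [0,0,0]
  ]
}}

```text
clock: 16.0
position: [0.568, -0.0664, 0.0558]
tool_rot: [3.141, 0.001, 2.902]
force: [1.1, 0.3, 4.4]
grip_width: 0.0196
finger_force: 39.2
```

>>> {"method": "apply_moves", "body": {
  "claw": [0.014,0.014,0.014],
  "xyz": [
    [0,0.001,0],
    [0,0.001,0],
    [0,0,0]
  ],
  "twist": [
    [0,0,0],
    [0,0,0],
    [0,0,0]
  ]
}}

```text
clock: 16.3
position: [0.5685, -0.0645, 0.0558]
tool_rot: [3.141, 0.001, 2.902]
force: [1.2, -0.4, 4.3]
grip_width: 0.0192
finger_force: 39.2
```

>>> {"method": "apply_moves", "body": {
  "claw": [0.014,0.014,0.014],
  "xyz": [
    [0,0.001,0],
    [0,0.001,0],
    [0,0,0]
  ],
  "twist": [
    [0,0,0],
    [0,0,0],
    [0,0,0]
  ]
}}

```text
clock: 16.6
position: [0.5688, -0.0633, 0.0558]
tool_rot: [-3.141, 0.001, 2.901]
force: [0.2, -3.9, 5.6]
grip_width: 0.0197
finger_force: 39.4
```

>>> {"method": "apply_moves", "body": {
  "claw": [0.014,0.014,0.014],
  "xyz": [
    [0,0.001,0],
    [0,0.001,0],
    [0,0,0]
  ],
  "twist": [
    [0,0,0],
    [0,0,0],
    [0,0,0]
  ]
}}

```text
clock: 16.9
position: [0.5693, -0.0613, 0.0558]
tool_rot: [-3.141, 0.001, 2.901]
force: [0.5, -4.6, 4.7]
grip_width: 0.0197
finger_force: 39.4
```

>>> {"method": "apply_moves", "body": {
  "claw": [0.014,0.014,0.014],
  "xyz": [
    [0,0.001,0],
    [0,0.001,0],
    [0,0,0]
  ],
  "twist": [
    [0,0,0],
    [0,0,0],
    [0,0,0]
  ]
}}

```text
clock: 17.2
position: [0.5699, -0.0591, 0.0558]
tool_rot: [-3.141, 0.001, 2.901]
force: [-0.1, -2.6, 5.6]
grip_width: 0.0199
finger_force: 39.3
```

>>> {"method": "apply_moves", "body": {
  "claw": [0.014,0.014,0.014],
  "xyz": [
    [0,0.001,0],
    [0,0.001,0],
    [0,0,0]
  ],
  "twist": [
    [0,0,0],
    [0,0,0],
    [0,0,0]
  ]
}}

```text
clock: 17.5
position: [0.5704, -0.0568, 0.0558]
tool_rot: [3.141, 0.001, 2.901]
force: [0.9, -0.1, 4.2]
grip_width: 0.0197
finger_force: 39.3
```

>>> {"method": "apply_moves", "body": {
  "claw": [0.014,0.014,0.014],
  "xyz": [
    [0,0.001,0],
    [0,0.001,0],
    [0,0,0]
  ],
  "twist": [
    [0,0,0],
    [0,0,0],
    [0,0,0]
  ]
}}

```text
clock: 17.8
position: [0.571, -0.0545, 0.0558]
tool_rot: [3.141, 0.001, 2.902]
force: [2.5, 1.0, 4.7]
grip_width: 0.0193
finger_force: 39.3
```

>>> {"method": "apply_moves", "body": {
  "claw": [0.014,0.014,0.014],
  "xyz": [
    [0,0.001,0],
    [0,0.001,0],
    [0,0,0]
  ],
  "twist": [
    [0,0,0],
    [0,0,0],
    [0,0,0]
  ]
}}

```text
clock: 18.1
position: [0.5716, -0.0522, 0.0558]
tool_rot: [3.141, 0.001, 2.902]
force: [3.0, 2.8, 5.5]
grip_width: 0.0195
finger_force: 39.4
```

>>> {"method": "apply_moves", "body": {
  "claw": [0.014,0.014,0.014],
  "xyz": [
    [0,0.001,0],
    [0,0,0],
    [0,0,0]
  ],
  "twist": [
    [0,0,0],
    [0,0,0],
    [0,0,0]
  ]
}}

```text
clock: 18.4
position: [0.5718, -0.0513, 0.0558]
tool_rot: [3.141, 0.001, 2.902]
force: [2.1, 3.8, 5.7]
grip_width: 0.0197
finger_force: 39.4
```

>>> {"method": "apply_moves", "body": {
  "claw": [0.014,0.014,0.014],
  "xyz": [
    [0,0.001,0],
    [0,0,0],
    [0,0,0]
  ],
  "twist": [
    [0,0,0],
    [0,0,0],
    [0,0,0]
  ]
}}

```text
clock: 18.7
position: [0.572, -0.0504, 0.0558]
tool_rot: [3.141, 0.001, 2.902]
force: [2.9, 1.5, 5.5]
grip_width: 0.0196
finger_force: 39.5
```

>>> {"method": "apply_moves", "body": {
  "claw": [0.014,0.014,0.014],
  "xyz": [
    [0,0.0005,0],
    [0,0,0],
    [0,0,0]
  ],
  "twist": [
    [0,0,0],
    [0,0,0],
    [0,0,0]
  ]
}}

```text
clock: 19.0
position: [0.5721, -0.0503, 0.0558]
tool_rot: [3.141, 0.001, 2.902]
force: [2.0, 1.3, 6.3]
grip_width: 0.0195
finger_force: 39.5
```

>>> {"method": "apply_moves", "body": {
  "claw": [0.014,0.014,0.014],
  "xyz": [
    [0,0.0005,0],
    [0,0,0],
    [0,0,0]
  ],
  "twist": [
    [0,0,0],
    [0,0,0],
    [0,0,0]
  ]
}}

```text
clock: 19.3
position: [0.5721, -0.0501, 0.0558]
tool_rot: [3.142, 0.001, 2.902]
force: [1.6, -1.1, 7.4]
grip_width: 0.0195
finger_force: 39.6
```

```bash
python3 - <<'E'
from h import *
t=bot.grab_frame('top'); s=bot.grab_frame('scene')
o=bot.observe();print(o['position'],o['force'])
a=cv2.resize(s['img'][150:250,270:370],None,fx=4,fy=4,interpolation=cv2.INTER_CUBIC)
b=cv2.resize(t['img'][160:260,270:370],None,fx=4,fy=4,interpolation=cv2.INTER_CUBIC)
cv2.imwrite('pics/c7.png',np.hstack([a,b])[:,:,::-1])
E
```

```text
[ 0.57206396 -0.05015341  0.05577582] [ 1.34832786 -0.51629976  6.12683271]
```

View pics/c7.png

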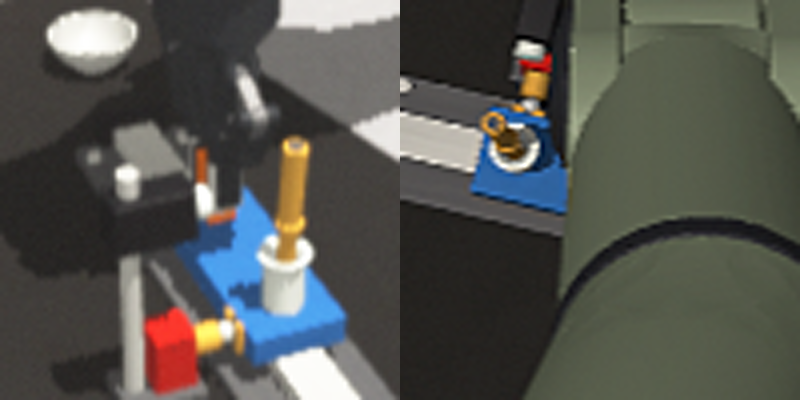

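The ball at crop (532,105) sits between the two ribs, the spindle is upright in the cup, the post is still gripped, and the rail force is about zero. Handing in.

```bash
python3 -c "
from workcell import bot
print(bot.job_done())"
```

```text
the job is handed in; nothing more can be done
None
```

I handed the job in at about 19 s of the 64 s limit: the brass spindle stands in the cup, the carriage is seated in the notch with almost no force along the rail, and the gripper still holds the post; the verdict was not shown.

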